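# Take the dirty filter out of the egg incubator

### The arm

A 6-joint arm with a two-finger parallel gripper is mounted at the origin on the work surface. World frame = base frame: x ahead of the robot, y to its left, z up, the work surface at z = 0. Lengths are in m, angles in rad, forces in N, time in s.
With the tool pointing down it reaches from about 0.375 to 0.975 m from the base axis. Payload 3.8 kg.
Tool frame: the origin (TCP) lies midway between the tips of the shut fingers; the grasp point (between the pads) lies 19 mm behind it; z points along the fingers, y is the line along which they close (so a half turn about z gives the same grasp; the last joint's range is limited). The gripper opens to 85 mm and grips with 20 to 120 N. Pads are 22 mm wide; open, the fingers measure 114 mm over their backs; the gripper's body (76 mm by 85 mm) begins 54 mm behind the grasp point. The pads swing forward as they close: fully open they stand 13 mm farther back than shut.
Start: joints at [-1.314, 0.264, 1.604, -0, 1.274, -0.037], TCP at [0.195, -0.646, 0.231] pointing down, gripper open.
Joint ranges: [-2.63, 2.63], [-0.94, 2.18], [0.31, 2.57], [-1.31, 4.45], [0, 2.66], [-2.55, 2.55]. Speed limits (rad/s): [2.57, 2.57, 3.14, 3.14, 3.14, 3.14].

### API

Orientations are given as a unit quaternion [x, y, z, w].
In Python, from workcell import telemetry, read_camera, camera_info, ctrl gives the robot as it stands. The module is installed in compiled form; this text tells all that it offers.
- The arm moves only by the shell command python3 -m creep 'ROWS' [OPENING] [FORCE]. ROWS is JSON, a list that holds one entry, the list of rows, each a list of 4 numbers: the shift along the tool's x, y, z in cm, then the turn about the tool's z in degrees. A call has exactly 10 rows; each row shifts and turns the commanded pose from where the row before left it, along the tool's axes as they then stand; what a row does not reach is not made up. A row lasts 1/12 s, in which the tool goes at most 41.7 mm and 7.16 degrees, less where a joint would pass 70% of its speed; a pose out of reach is approached as far as the arm can. A call is refused whole if a number of a shift passes 4.17 or a number of a turn 7.16, either way. A call with a gripper value outside its range is refused whole. OPENING is the opening, from -1 (shut) to 1 (fully open), set as the call begins (- or left out, the last holds). The fingers move at their own pace and stop on an object; FORCE is the grip in N (left out, the last holds). Time passes only in rows, so rows that do not move let the fingers close, or fill a call up. It gives the time, the measured TCP pose, the force, the opening and the grip force at its end, in the units of the state.
- telemetry.observe(): the state, without advancing time (a new reading comes with each control period).
- read_camera(name): name is "scene" or "side" or "wrist"; returns the picture (384x512x3 uint8, red, green, blue); there is no depth.
- camera_info(name): a dict with "camera_matrix" (3x3 intrinsics, pixels), "xyz" and "attitude" of the camera in the world. Camera axes: x right, y up, looking along -z (the intrinsics and any distortion apply to the point x, -y, -z); pixel columns grow to the right and rows downward; lengths in m; the calibration is good to about 2 mm. A picture is of the moment at which its call begins: read the wrist's pose just before it. camera_info takes no time and is no camera call; for the wrist camera it gives the pose at the moment of the call.
- ctrl.job_done(): hands the job in; it is judged then, once.
The state is a dict: "clock": time; "q": joint angles; "dq": joint speeds; "tau": joint torques, N m; "tcp_pos": TCP position; "orientation": TCP orientation; "force": force on the tool from outside, world axes, zero at the start; "torque": the same for the moment, N m; "finger_gap": opening from 0.0 (shut) to 1.0 (fully open); "finger_force": force on a finger pad.
Only numpy, scipy, OpenCV 4.12 (cv2) and the standard library are available. Lean on these libraries where they do the work, as an engineer would, in place of code of your own. Each camera call takes 0.05 s, during which the arm holds its last target. There are 200 camera calls.

### The job

The incubator's dirty air filter has to come out for washing. First move all three jars from the incubator's top to stand on the green mat; only then turn the black tab aside until it is clear of the filter and leave it so, and lift the filter out by its orange grip and lay it flat in the middle of the steel tray. When it lies there, stand each jar back in the middle of the pad that has the colour of its lid; keep the jars upright all the while.

Things in the scene. Friction and masses are not known exactly. Their poses are not given: they have to be found in the camera images.
- jar_red_mid (a point): Clear specimen jar with a red lid, round, 50 mm in diameter and 90 mm tall, 0.16 kg or so, loose; it starts standing upright on the red pad. The point is the jar's centre, 45 mm above its underside; z points up out of the lid.
- jar_blue_mid (a point): Clear specimen jar with a blue lid, round, 50 mm in diameter and 90 mm tall, 0.16 kg or so, loose; it starts standing upright on the blue pad. The point is the jar's centre, 45 mm above its underside; z points up out of the lid.
- jar_yellow_mid (a point): Clear specimen jar with a yellow lid, round, 50 mm in diameter and 90 mm tall, 0.16 kg or so, loose; it starts standing upright on the yellow pad. The point is the jar's centre, 45 mm above its underside; z points up out of the lid.
- pad_red: Thin red square pad, 66 x 66 x 2 mm, stuck on the white incubator's flat top (60 mm above the table, fixed). Origin: centre of its underside. Two pads lie 105 mm from the filter's centre on its +y and -y sides, one 125 mm on its +x side beyond the tab; any colour may be in any of these places. Axes parallel to the filter's at the start.
- pad_blue: Thin blue square pad, 66 x 66 x 2 mm, stuck on the white incubator's flat top (60 mm above the table, fixed). Origin: centre of its underside. Two pads lie 105 mm from the filter's centre on its +y and -y sides, one 125 mm on its +x side beyond the tab; any colour may be in any of these places. Axes parallel to the filter's at the start.
- pad_yellow: Thin yellow square pad, 66 x 66 x 2 mm, stuck on the white incubator's flat top (60 mm above the table, fixed). Origin: centre of its underside. Two pads lie 105 mm from the filter's centre on its +y and -y sides, one 125 mm on its +x side beyond the tab; any colour may be in any of these places. Axes parallel to the filter's at the start.
- filter_grip (a point): Filter: pale plate with grey pleats, 100 x 100 x 12 mm, 0.12 kg, loose, flush in a 12 mm deep recess (3 mm play) under the tab. Orange grip bar upright in its middle, 50 mm along x, 14 mm along y, 34 mm tall above the plate. Point: in the bar, 10 mm below its top, 24 mm above the plate's top face, 36 mm above its underside; z up. x points at the tab's pivot, 75 mm away at the start.
- tab_knob (a point): Black tab 42 x 14 mm on a vertical pivot, with an upright round knob, 12 mm diameter, 34 mm tall. Point: on the knob's axis, 12.5 mm below its top, 29 mm above the incubator's top. x runs outwards from pivot to knob (pivot 30 mm back), z up. Starts pointing at the filter's centre (+-0.2 rad), turns 1.75 rad either way with light friction (under 2 N), stays put; clear of the filter beyond 1.2 rad.
- mat: Green rectangular mat, the side area, fixed flat on the table: 290 mm along its x, 130 mm along its y, 4 mm thick. Origin: centre of its underside.
- tray_in (a point): Open stainless-steel tray, fixed on the table, 170 x 170 mm outside, 20 mm tall, walls and floor 4 mm thick. The point is the centre of its inner floor; x and y run along its walls, z up.
Things that resemble listed ones, but are neither listed nor needed, are in the scene too. What is shaped like the part that bears filter_grip but turquoise is not meant.

How it is judged:
On the way, in this order (a step that is already met when the one before it is completed fails the run):
1. all three jars stand upright and released on the green mat (x of jar_red_mid in the frame of mat between -0.145 and 0.145 m and y of jar_red_mid in the frame of mat between -0.065 and 0.065 m and z of each of jar_red_mid, jar_blue_mid, jar_yellow_mid in the frame of mat below 0.058 m and angle between each of jar_red_mid, jar_blue_mid, jar_yellow_mid's own z axis and vertical below 0.15 rad and linear speed of each of jar_red, jar_blue, jar_yellow below 0.03 m/s and contact force between the fingers and jar_red below 0.1 N and x of jar_blue_mid in the frame of mat between -0.145 and 0.145 m and y of jar_blue_mid in the frame of mat between -0.065 and 0.065 m and contact force between the fingers and jar_blue below 0.1 N and x of jar_yellow_mid in the frame of mat between -0.145 and 0.145 m and y of jar_yellow_mid in the frame of mat between -0.065 and 0.065 m and contact force between the fingers and jar_yellow below 0.1 N), for 0.2 s.
2. the tab is turned aside, clear of the filter, the jars still on the mat (all of step 1 and angle between the x axis of tab_knob and the x axis of pad_red, either way round above 1 rad), for 0.2 s.
3. the filter lies flat and released in the steel tray, the jars still on the mat (all of step 1 and horizontal distance between filter_grip and tray_in below 0.04 m and z of filter_grip in the frame of tray_in below 0.042 m and angle between filter_grip's own z axis and vertical below 0.1 rad and linear speed of filter below 0.03 m/s and contact force between the fingers and filter below 0.1 N), for 0.2 s.
At the end, for the whole second after the job is handed in: Each jar upright (0.15 rad), at rest and released on the pad of its lid's colour, centre within 15 mm of the pad's; the filter flat (0.1 rad) and released on the tray's floor, within 40 mm of the tray's centre; the tab still turned aside by more than 1.0 rad (horizontal distance between jar_red_mid and pad_red below 0.015 m and z of jar_red_mid in the frame of pad_red between 0.04 and 0.055 m and angle between each of jar_red_mid, jar_blue_mid, jar_yellow_mid's own z axis and vertical below 0.15 rad and linear speed of each of jar_red, jar_blue, jar_yellow, filter below 0.03 m/s and contact force between the fingers and jar_red below 0.1 N and horizontal distance between jar_blue_mid and pad_blue below 0.015 m and z of jar_blue_mid in the frame of pad_blue between 0.04 and 0.055 m and contact force between the fingers and jar_blue below 0.1 N and horizontal distance between jar_yellow_mid and pad_yellow below 0.015 m and z of jar_yellow_mid in the frame of pad_yellow between 0.04 and 0.055 m and contact force between the fingers and jar_yellow below 0.1 N and horizontal distance between filter_grip and tray_in below 0.04 m and z of filter_grip in the frame of tray_in below 0.042 m and angle between filter_grip's own z axis and vertical below 0.1 rad and contact force between the fingers and filter below 0.1 N and angle between the x axis of tab_knob and the x axis of pad_red, either way round above 1 rad); the robot touches nothing.
It fails at once if a jar is tipped over (more than 0.6 rad) (angle between any of jar_red_mid, jar_blue_mid, jar_yellow_mid's own z axis and vertical above 0.6 rad).
It also fails if it takes over 152 s, if anything falls off the work surface, if the arm or the gripper's body presses on something with over 40 N, if the wrist force passes 120 N, or if a joint passes its speed limit or range.

## Working session

There is one attempt and no reset: what is moved stays moved. The work goes in short steps, Python scripts to look and compute and a shell command to move; the robot and the scene stay as the last step left them, time stands still between calls to the robot, and variables do not carry over. Pictures are saved under pics/ and viewed, at most 14 in all, crops included, and the job is handed in when it is done.

```bash
mkdir -p pics; python3 - <<'E'
from workcell import telemetry, read_camera, camera_info
import cv2
print(telemetry.observe())
for n in ["scene","side","wrist"]:
    i=camera_info(n);print(n,i)
    cv2.imwrite(f"pics/{n}0.png",read_camera(n)[:,:,::-1])
E
```

```text
{'clock': 0.0, 'q': array([-1.31386679e+00,  2.64761459e-01,  1.60537275e+00, -1.58999855e-05,
        1.27365277e+00, -3.68786205e-02]), 'dq': array([-0.00125701,  0.00157251, -0.00051183,  0.00158587, -0.00137965,
        0.00068082]), 'tau': array([-5.72916560e-04, -5.15115917e+01, -3.67316651e+01,  3.73663170e-05,
        1.31089508e-02,  3.83375891e-07]), 'tcp_pos': array([ 0.19530488, -0.64538152,  0.22995707]), 'orientation': array([ 9.89228050e-01,  1.46378486e-01, -1.28025268e-04, -1.08969191e-03]), 'force': array([ 0.53747395, -0.50219817, -0.52819745]), 'torque': array([ 0.07663333, -0.00030293,  0.07109381]), 'finger_force': 0.0, 'finger_gap': 1.001642201492774}
scene {'camera_matrix': array([[396.46032722,   0.        , 251.33459763],
       [  0.        , 396.46032722, 197.56700468],
       [  0.        ,   0.        ,   1.        ]]), 'xyz': array([0.77571477, 0.33204681, 0.88147435]), 'attitude': array([0.09490922, 0.24596811, 0.89758963, 0.3533055 ])}
side {'camera_matrix': array([[369.38124552,   0.        , 247.73075384],
       [  0.        , 369.38124552, 191.57373619],
       [  0.        ,   0.        ,   1.        ]]), 'xyz': array([0.21809896, 0.49545045, 0.75085366]), 'attitude': array([-0.08023732,  0.34195278,  0.91241107, -0.21008643])}
wrist {'camera_matrix': array([[300.36605264,   0.        , 257.60890134],
       [  0.        , 300.36605264, 189.8758092 ],
       [  0.        ,   0.        ,   1.        ]]), 'xyz': array([ 0.26944187, -0.62200218,  0.37253398]), 'attitude': array([-0.12133478,  0.09111945, -0.58892367,  0.79381612])}
```

View pics/scene0.png

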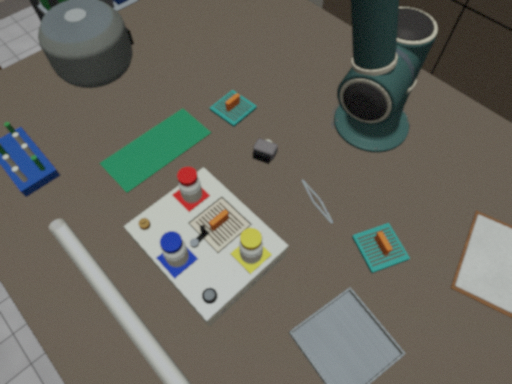

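View pics/side0.png

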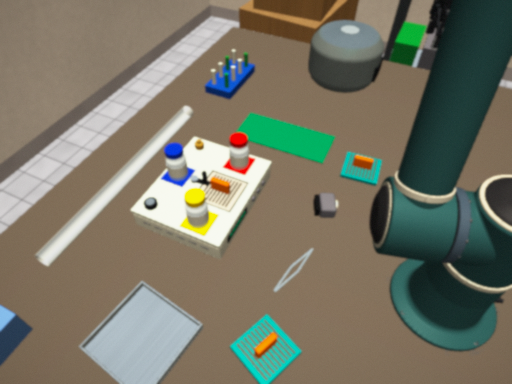

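The pale filter with the orange grip in the white incubator is the one meant: scene (218,220), side (220,184). The other two orange grips, scene (232,102) and (383,243), sit on turquoise plates and are decoys. The pads are blue at scene (177,260), red at (191,193) and yellow at (250,257). The mat is at (157,148) and the tray at (347,340). Next I'll measure, and confirm in an enlarged crop.

```bash
cat > h.py <<'E'
import numpy as np, cv2
from scipy.spatial.transform import Rotation as R
from workcell import telemetry, read_camera, camera_info
def ray(info,px):
    K=info["camera_matrix"]; d=np.linalg.inv(K)@[px[0],px[1],1]
    return np.array(info["xyz"]), R.from_quat(info["attitude"]).as_matrix()@(d*[1,-1,-1])
def plane(info,px,z):
    o,d=ray(info,px); return o+d*(z-o[2])/d[2]
def proj(info,p):
    c=R.from_quat(info["attitude"]).as_matrix().T@(np.array(p)-info["xyz"])*[1,-1,-1]
    u=info["camera_matrix"]@c; return u[:2]/u[2]
def tri(i1,p1,i2,p2):
    o1,d1=ray(i1,p1);o2,d2=ray(i2,p2)
    t=np.linalg.lstsq(np.c_[d1,-d2],o2-o1,rcond=None)[0]
    a=o1+t[0]*d1;b=o2+t[1]*d2
    return (a+b)/2,np.linalg.norm(a-b)
RANGES={"red":[(0,6),(174,180)],"blue":[(108,125)],"yellow":[(24,34)],"orange":[(7,20)],"green":[(65,82)]}
def mask(img,c,s=130,v=60):
    h=cv2.cvtColor(img,cv2.COLOR_RGB2HSV); m=np.zeros(h.shape[:2],np.uint8)
    for a,b in RANGES[c]: m|=cv2.inRange(h,(a,s,v),(b,255,255))
    return m
def blobs(m,amin=15):
    n,l,st,c=cv2.connectedComponentsWithStats(m)
    return [(st[i,4],c[i].round(1),st[i,:4],(l==i).astype(np.uint8)) for i in range(1,n) if st[i,4]>=amin]
def go(p,yaw=None):
    """shift in tool axes cm (for current orientation) + turn in deg; yaw = world angle of tool y axis (mod pi)"""
    s=telemetry.observe(); M=R.from_quat(s["orientation"]).as_matrix()
    r=""
    cur=np.arctan2(M[1,1],M[0,1])
    if yaw is not None:
        t=-(yaw-cur); t=(t+np.pi/2)%np.pi-np.pi/2; r=f"turn {np.degrees(t):.1f}"
    print("cur",s["tcp_pos"].round(4),"yaw_y %.1f"%np.degrees(cur),"shift cm",(M.T@(np.array(p)-s["tcp_pos"])*100).round(2),r,"clk %.1f"%s["clock"],"q6 %.2f"%s["q"][5])
E
python3 - <<'E'
from h import *
I={n:cv2.imread(f"pics/{n}0.png")[:,:,::-1].copy() for n in("scene","side")}
inf={n:camera_info(n) for n in I}
for c in RANGES:
    for n in I:
        for a,ce,bb,m in blobs(mask(I[n],c,100)):
            print(c,n,a,ce,bb)
a=cv2.resize(I["scene"][160:320,115:295],None,fx=3.3,fy=3.3,interpolation=cv2.INTER_CUBIC)
cv2.imwrite("pics/c1.png",a[:,:,::-1])
a=cv2.resize(I["side"][120:260,125:280],None,fx=4,fy=4,interpolation=cv2.INTER_CUBIC)
cv2.imwrite("pics/c2.png",a[:,:,::-1])
E
```

```text
red scene 331 [186.7 175.2] [176 166  21  20]
red scene 259 [190.  199.7] [173 189  36  22]
red side 234 [237.7 139.8] [229 132  19  16]
red side 219 [239.4 166. ] [224 157  31  18]
blue scene 27 [119.2   0.8] [114   0  12   4]
blue scene 1740 [ 25.9 163.2] [  0 127  59  69]
blue scene 349 [170.8 241.9] [161 232  21  21]
blue scene 305 [176.9 264.1] [158 250  39  27]
blue side 785 [229.8  80.8] [205  60  50  38]
blue side 15 [223.4  69.1] [222  66   4   7]
blue side 249 [173.2 150.1] [164 142  19  17]
blue side 206 [178.3 177.6] [162 168  32  18]
yellow scene 346 [250.4 238.3] [241 228  20  22]
yellow scene 284 [250.7 259.4] [232 248  39  25]
yellow side 300 [194.6 196.1] [184 188  22  18]
yellow side 339 [200.1 224.1] [180 211  38  25]
orange scene 144 [232.2 101.5] [226  93  13  18]
orange scene 208 [218.6 219.3] [209 209  20  21]
orange scene 377 [474.9 275.3] [451 211  61 107]
orange scene 58 [143.9 223.8] [140 219   9  10]
orange scene 217 [382.9 242.6] [375 231  17  24]
orange side 3594 [293.4  16.2] [239   0 120  44]
orange side 18 [242.6 134.6] [235 132  13  10]
orange side 47 [198.7 144.7] [195 140   8   9]
orange side 214 [362.7 161.6] [353 155  21  14]
orange side 249 [219.8 184.9] [209 177  21  17]
orange side 298 [265.4 344.5] [254 332  24  26]
green scene 3863 [154.2 149.3] [100 109 111  83]
green scene 17 [  8.9 127.2] [  6 124   8   8]
green scene 25 [ 33.9 158.2] [ 31 155   6   8]
green side 933 [406.6  42.8] [389  22  36  43]
green side 15 [225.9  79.2] [225  74   3  12]
green side 2563 [287. 137.] [237 113  98  50]
green side 65 [237.4 223.5] [230 211  16  26]
green side 16 [283.5 369.5] [276 362  16  16]
```

View pics/c1.png

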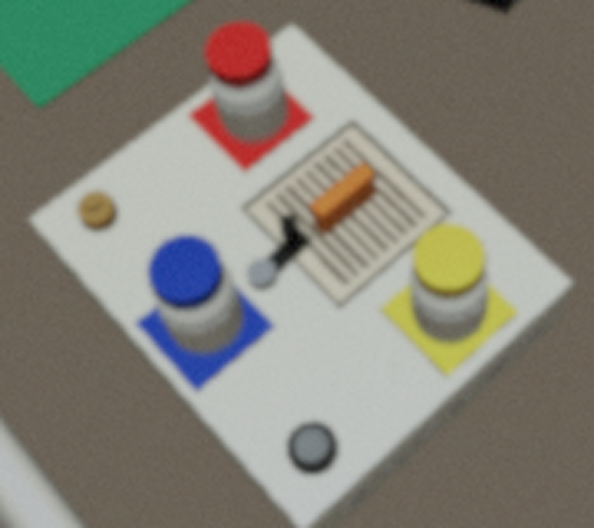

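View pics/c2.png

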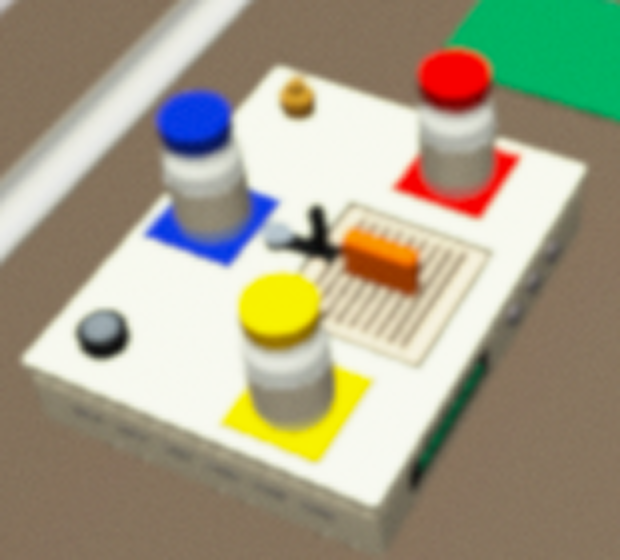

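The crops confirm the choice. The black tab's knob is at scene crop (290,225), with its silver pivot at (263,272). The tab points at the pale filter, and the brown knob and grey dial are just obstacles. Now I'll turn the pixels into positions.

```bash
python3 - <<'E'
from h import *
I={n:cv2.imread(f"pics/{n}0.png")[:,:,::-1].copy() for n in("scene","side")}
inf={n:camera_info(n) for n in I}
def rect(pts):
    (c,wh,a)=cv2.minAreaRect((np.array(pts)*1000).astype(np.float32)); return np.round(c,1),np.round(wh,1),round(a,1)
def P(n,m,z):
    ys,xs=np.nonzero(m); return [plane(inf[n],(x,y),z)[:2] for x,y in zip(xs,ys)]
near={"red":(190,185),"blue":(175,255),"yellow":(250,250)}
nears={"red":(238,150),"blue":(176,165),"yellow":(197,212)}
for c in near:
    lid={};pad=[]
    for n,nr in(("scene",near),("side",nears)):
        b=[x for x in blobs(mask(I[n],c,100),100) if np.hypot(*(x[1]-nr[c]))<30]
        b.sort(key=lambda x:x[1][1]); lid[n]=b[0][1]
        pp=P(n,b[1][3],.062); pad+=pp; print(c,n,"pad",rect(pp), "lid@.147",plane(inf[n],lid[n],.147).round(4))
    print(c,"pad both",rect(pad),"lid tri",tri(inf["scene"],lid["scene"],inf["side"],lid["side"]))
for n in I:
    b=max([x for x in blobs(mask(I[n],"green",100),1000)],key=lambda x:x[0]); print("mat",n,rect(P(n,b[3],.004)))
print("grip",tri(inf["scene"],(218.6,219.3),inf["side"],(219.8,184.9)))
sc=lambda x,y:(115+x/3.3,160+y/3.3); sd=lambda x,y:(125+x/4,120+y/4)
print("knobtop",tri(inf["scene"],sc(290,222),inf["side"],sd(317,210)),"pivot",tri(inf["scene"],sc(263,272),inf["side"],sd(279,234)))
print("filter corners scene",[plane(inf["scene"],sc(*p),.06)[:2].round(3) for p in((352,122),(447,212),(341,305),(243,208))])
for n,cs in(("scene",((350,290),(404,351),(291,333))),("side",((143,283),(202,323),(82,345)))):
    q=[plane(inf[n],c,.02)[:2] for c in cs]; print("tray",n,np.round(q,3),((q[1]+q[2])/2).round(4),[np.linalg.norm(q[0]-q[i]).round(3) for i in(1,2)])
go((0,0,0))
E
```

```text
red scene pad (array([ 549.5, -129.9]), array([63.4, 63.4]), 0.3) lid@.147 [ 0.5479 -0.128   0.147 ]
red side pad (array([ 549.3, -125.4]), array([64.2, 65.4]), 0.5) lid@.147 [ 0.5475 -0.1197  0.147 ]
red pad both (array([ 549.2, -127.2]), array([64.3, 68.7]), 0.1) lid tri (array([ 0.54873786, -0.12625838,  0.14452946]), np.float64(0.006033980225976725))
blue scene pad (array([674. , -23.3]), array([62.5, 62.1]), 0.4) lid@.147 [ 0.6718 -0.0223  0.147 ]
blue side pad (array([671.8, -19.4]), array([63.1, 63.3]), 0.4) lid@.147 [ 0.6703 -0.0187  0.147 ]
blue pad both (array([672.8, -20.9]), array([66.6, 65. ]), 89.8) lid tri (array([ 0.67200206, -0.02210903,  0.14468349]), np.float64(0.0024409327190725093))
yellow scene pad (array([547.6,  80.7]), array([61.9, 62.5]), 89.3) lid@.147 [0.5488 0.0816 0.147 ]
yellow side pad (array([547.2,  83.5]), array([65.2, 65.9]), 0.5) lid@.147 [0.5477 0.0836 0.147 ]
yellow pad both (array([547.2,  83. ]), array([65.2, 67. ]), 0.5) lid tri (array([0.54860822, 0.08163991, 0.14521725]), np.float64(0.0013711804121979405))
mat scene (array([ 507.3, -349.2]), array([288.5, 130.2]), 0.8)
mat side (array([ 506.3, -344.2]), array([290.4, 133.4]), 0.9)
grip (array([ 0.54890055, -0.02470796,  0.07681811]), np.float64(0.003979930782863416))
knobtop (array([ 0.59243114, -0.02512738,  0.09893564]), np.float64(0.0006434456624322889)) pivot (array([ 0.62227833, -0.02301543,  0.06599617]), np.float64(0.0014657526360221053))
filter corners scene [array([ 0.498, -0.075]), array([0.498, 0.026]), array([0.598, 0.028]), array([ 0.6  , -0.074])]
tray scene [[0.434 0.281]
 [0.451 0.439]
 [0.595 0.256]] [0.5233 0.3474] [np.float64(0.159), np.float64(0.164)]
tray side [[0.588 0.257]
 [0.429 0.277]
 [0.615 0.416]] [0.522  0.3463] [np.float64(0.161), np.float64(0.16)]
cur [ 0.1953 -0.6455  0.2302] yaw_y -73.2 shift cm [-1.000e-02 -6.740e+01  2.314e+01]  clk 0.1 q6 -0.04
```

```bash
python3 -m creep '[[[0,0,0,5.6],[0,0,0,5.6],[0,0,0,5.6],[2,-3,0,0],[2,-3,0,0],[2,-3,0,0],[2,-3,0,0],[2,-3,0,0],[2,-3,0,0],[2,-3,0,0]]]' 1 40
python3 -m creep '[[[2,-3,0,0],[2,-3,0,0],[2,-3,0,0],[2,-3,0,0],[2,-3,0,0],[2,-3,0,0],[2,-3,0,0],[2,-3,0,0],[2,-3,0,0],[0,0,0,0]]]'
python3 - <<'E'
from h import *
go((.549,-.128,.098),-np.pi/2)
E
```

```text
clock: 0.98
tcp_pos: [0.3358, -0.4342, 0.231]
orientation: [1.0, 0.0, -0.0, -0.0]
force: [0.7, -0.1, -0.4]
finger_gap: 1.003
finger_force: 0.0
clock: 1.82
tcp_pos: [0.5178, -0.1609, 0.2311]
orientation: [1.0, 0.003, 0.001, -0.001]
force: [-0.5, -0.1, 0.1]
finger_gap: 1.001
finger_force: 0.0
cur [ 0.5178 -0.1609  0.2311] yaw_y -89.7 shift cm [ 3.11 -3.23 13.33] turn 0.3 clk 1.8 q6 1.22
```

```bash
python3 -m creep '[[[1.5,-1.5,0,0.3],[1.6,-1.7,0,0],[0,0,1,0],[0,0,1,0],[0,0,0,0],[0,0,0,0],[0,0,0,0],[0,0,0,0],[0,0,0,0],[0,0,0,0]]]'
python3 - <<'E'
from h import *
go((.549,-.128,.098),-np.pi/2)
i=camera_info("wrist"); im=read_camera("wrist")
cv2.imwrite("pics/w1.png",im[:,:,::-1])
for c in("red","blue","yellow","orange"):
    for a,ce,bb,m in blobs(mask(im,c,110),60): print(c,a,ce,bb,plane(i,ce,.152).round(4),plane(i,ce,.062).round(4))
E
```

```text
clock: 2.65
tcp_pos: [0.5463, -0.1344, 0.2118]
orientation: [1.0, -0.003, 0.0, 0.0]
force: [-1.2, -0.3, -0.7]
finger_gap: 0.998
finger_force: 0.0
cur [ 0.5463 -0.1344  0.2118] yaw_y -90.3 shift cm [ 0.25 -0.65 11.38] turn -0.3 clk 2.6 q6 1.29
red 4579 [251.  185.1] [216 138  70  94] [ 0.5637 -0.1285  0.152 ] [ 0.537  -0.1263  0.062 ]
blue 3737 [77.5 23.1] [32  0 86 54] [ 0.6658 -0.0253  0.152 ] [0.6846 0.0227 0.062 ]
blue 1929 [148.4  44.3] [98  0 74 76] [ 0.654  -0.0666  0.152 ] [ 0.6675 -0.037   0.062 ]
yellow 1953 [ 55.  168.3] [  3 142  81  64] [0.5765 0.0067 0.152 ] [0.5556 0.069  0.062 ]
orange 801 [261.3  25.9] [247   9  30  35] [ 0.6637 -0.1359  0.152 ] [ 0.6816 -0.137   0.062 ]
orange 1378 [141.6 177.1] [126 149  31  59] [ 0.5699 -0.0523  0.152 ] [ 0.546  -0.0163  0.062 ]
```

View pics/w1.png

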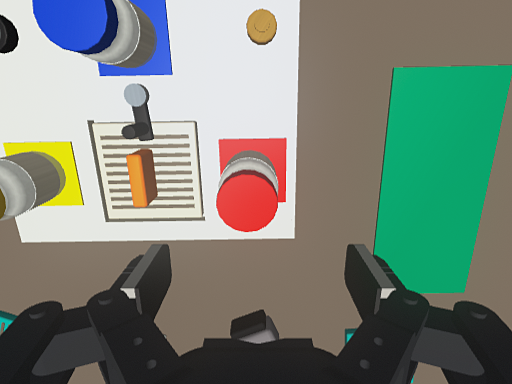

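The wrist view shows the red lid's top centred near (247,201) and the red pad at about (252,171). Both agree with (0.550,-0.127), and the fingers straddle the jar. I'll descend and grip.

```bash
python3 -m creep '[[[0.35,-0.74,0,-0.3],[0,0,0,0],[0,0,2,0],[0,0,2,0],[0,0,2,0],[0,0,2,0],[0,0,2,0],[0,0,1.4,0],[0,0,0,0],[0,0,0,0]]]'
python3 -m creep '[[[0,0,0,0],[0,0,0,0],[0,0,0,0],[0,0,0,0],[0,0,0,0],[0,0,0,0],[0,0,0,0],[0,0,0,0],[0,0,0,0],[0,0,0,0]]]' -1 40
python3 -m creep '[[[0,0,-0.5,0],[0,0,-1,0],[0,0,-2,0],[0,0,-2,0],[0,0,-2,0],[0,0,0,0],[0,0,0,0],[0,0,0,0],[0,0,0,0],[0,0,0,0]]]'
python3 - <<'E'
from h import *
go((.507,-.347,.042),-np.pi/2)
E
```

```text
clock: 3.53
tcp_pos: [0.5491, -0.1261, 0.0965]
orientation: [1.0, 0.001, -0.001, -0.0]
force: [-0.3, -0.5, 0.7]
finger_gap: 1.006
finger_force: 0.0
clock: 4.37
tcp_pos: [0.5511, -0.1267, 0.0992]
orientation: [1.0, 0.0, 0.001, 0.0]
force: [-1.7, 0.1, 6.6]
finger_gap: 0.572
finger_force: 41.7
clock: 5.2
tcp_pos: [0.5485, -0.1262, 0.1704]
orientation: [1.0, 0.0, -0.002, -0.0]
force: [-0.3, 0.6, -2.0]
finger_gap: 0.568
finger_force: 41.8
cur [ 0.5485 -0.1262  0.1704] yaw_y -90.0 shift cm [-4.12 22.09 12.83] turn 0.0 clk 5.2 q6 1.30
```

```bash
python3 -m creep '[[[-1.7,2.75,0,0],[-1.7,2.75,0,0],[-1.7,2.75,0,0],[-1.7,2.75,0,0],[-1.7,2.75,0,0],[-1.7,2.75,0,0],[-1.7,2.75,0,0],[-1.7,2.75,0,0],[0,0,0,0],[0,0,0,0]]]'
python3 -m creep '[[[0,0,2.5,0],[0,0,2.5,0],[0,0,2.5,0],[0,0,2.5,0],[0,0,1.5,0],[0,0,1,0],[0,0,0.4,0],[0,0,0,0],[0,0,0,0],[0,0,0,0]]]'
python3 - <<'E'
from h import *
go((.412,-.347,.040),-np.pi/2)
print(telemetry.observe()["force"])
E
```

```text
clock: 6.03
tcp_pos: [0.4125, -0.3475, 0.1712]
orientation: [1.0, -0.001, -0.001, -0.001]
force: [0.3, -1.1, -2.9]
finger_gap: 0.571
finger_force: 42.1
clock: 6.87
tcp_pos: [0.415, -0.3472, 0.0443]
orientation: [1.0, 0.001, 0.001, 0.001]
force: [0.2, -0.5, -0.9]
finger_gap: 0.567
finger_force: 42.1
cur [ 0.415  -0.3472  0.0443] yaw_y -89.9 shift cm [-0.3  -0.02  0.43] turn 0.1 clk 6.9 q6 0.83
[ 0.204141   -0.52836868 -0.90446791]
```

```bash
python3 -m creep '[[[0,0,0.1,0],[0,0,0.1,0],[0,0,0.1,0],[0,0,0,0],[0,0,0,0],[0,0,0,0],[0,0,0,0],[0,0,0,0],[0,0,0,0],[0,0,0,0]]]'
python3 -m creep '[[[0,0,0,0],[0,0,0,0],[0,0,0,0],[0,0,0,0],[0,0,0,0],[0,0,0,0],[0,0,-2,0],[0,0,-3,0],[0,0,-3,0],[0,0,-3,0]]]' 1
python3 -m creep '[[[0,0,-3,0],[0,0,-3,0],[2.5,-3,0,0],[2.5,-3,0,0],[2.5,-3,0,0],[2.5,-3,0,0],[2.5,-3,0,0],[2.5,-3,0,0],[2.5,-3,0,0],[2.5,-3,0,0]]]'
python3 - <<'E'
from h import *
go((.673,-.022,.2),-np.pi/2)
E
```

```text
clock: 7.7
tcp_pos: [0.4144, -0.3471, 0.0412]
orientation: [1.0, 0.0, 0.0, 0.0]
force: [-1.2, 2.0, 5.7]
finger_gap: 0.566
finger_force: 42.8
clock: 8.53
tcp_pos: [0.4135, -0.3462, 0.1509]
orientation: [1.0, 0.0, -0.0, -0.0]
force: [0.5, -0.1, 0.1]
finger_gap: 1.007
finger_force: 0.0
clock: 9.37
tcp_pos: [0.6147, -0.1048, 0.2102]
orientation: [1.0, 0.0, -0.0, 0.0]
force: [0.3, -0.5, 0.1]
finger_gap: 1.002
finger_force: 0.0
cur [ 0.6147 -0.1048  0.2102] yaw_y -90.0 shift cm [ 5.84 -8.27  1.02] turn 0.0 clk 9.4 q6 1.36
```

```bash
python3 -m creep '[[[2,-2.8,0,0],[2,-2.8,0,0],[1.85,-2.7,0,0],[0,0,0,0],[0,0,2.5,0],[0,0,2.5,0],[0,0,2.5,0],[0,0,2.5,0],[0,0,1.1,0],[0,0,0,0]]]'
python3 -m creep '[[[0,0,0,0],[0,0,0,0],[0,0,0,0],[0,0,0,0],[0,0,0,0],[0,0,0,0],[0,0,0,0],[0,0,0,0],[0,0,0,0],[0,0,0,0]]]' -1 40
python3 -m creep '[[[0,0,-0.5,0],[0,0,-1,0],[0,0,-2,0],[0,0,-2,0],[0,0,-2,0],[0,0,0,0],[0,0,0,0],[0,0,0,0],[0,0,0,0],[0,0,0,0]]]'
python3 - <<'E'
from h import *
go((.602,-.347,.041),-np.pi/2)
E
```

```text
clock: 10.2
tcp_pos: [0.669, -0.0236, 0.095]
orientation: [1.0, 0.0, -0.004, -0.0]
force: [-1.2, 0.4, -1.4]
finger_gap: 1.0
finger_force: 0.0
clock: 11.03
tcp_pos: [0.6742, -0.0236, 0.1021]
orientation: [1.0, 0.0, 0.002, 0.0]
force: [-0.4, -0.3, 6.4]
finger_gap: 0.566
finger_force: 42.1
clock: 11.87
tcp_pos: [0.6709, -0.0234, 0.1721]
orientation: [1.0, 0.0, -0.002, -0.0]
force: [-0.0, -0.1, -1.2]
finger_gap: 0.569
finger_force: 41.6
cur [ 0.6709 -0.0234  0.1721] yaw_y -90.0 shift cm [-6.86 32.36 13.12] turn 0.0 clk 11.9 q6 1.50
```

```bash
python3 -m creep '[[[-0.7,3.24,0,0],[-0.7,3.24,0,0],[-0.7,3.24,0,0],[-0.7,3.24,0,0],[-0.7,3.24,0,0],[-0.7,3.24,0,0],[-0.7,3.24,0,0],[-0.7,3.24,0,0],[-0.7,3.24,0,0],[-0.6,3.24,0,0]]]'
python3 -m creep '[[[0,0,0,0],[0,0,2,0],[0,0,2.5,0],[0,0,2.5,0],[0,0,2.5,0],[0,0,1.5,0],[0,0,1,0],[0,0,0.7,0],[0,0,0,0],[0,0,0,0]]]'
python3 -m creep '[[[0,0,0.1,0],[0,0,0.1,0],[0,0,0.1,0],[0,0,0.1,0],[0,0,0,0],[0,0,0,0],[0,0,0,0],[0,0,0,0],[0,0,0,0],[0,0,0,0]]]'
```

```text
clock: 12.7
tcp_pos: [0.6021, -0.3487, 0.1727]
orientation: [1.0, 0.0, -0.001, -0.001]
force: [0.5, -0.3, -1.4]
finger_gap: 0.564
finger_force: 41.7
clock: 13.53
tcp_pos: [0.604, -0.3477, 0.0479]
orientation: [1.0, 0.0, 0.0, 0.0]
force: [-0.0, 0.4, -1.0]
finger_gap: 0.562
finger_force: 41.8
clock: 14.37
tcp_pos: [0.6039, -0.3479, 0.0442]
orientation: [1.0, 0.0, 0.001, 0.0]
force: [-0.7, 0.8, 5.2]
finger_gap: 0.561
finger_force: 42.5
```

```bash
python3 -m creep '[[[0,0,0,0],[0,0,0,0],[0,0,0,0],[0,0,0,0],[0,0,0,0],[0,0,0,0],[0,0,-2,0],[0,0,-3,0],[0,0,-3,0],[0,0,-3,0]]]' 1
python3 -m creep '[[[0,0,-3,0],[0,0,-3,0],[-0.5,-3.6,0,0],[-0.5,-3.6,0,0],[-0.5,-3.6,0,0],[-0.5,-3.6,0,0],[-0.5,-3.6,0,0],[-0.5,-3.6,0,0],[-0.5,-3.6,0,0],[-0.5,-3.6,0,0]]]'
python3 -m creep '[[[-0.5,-3.6,0,0],[-0.5,-3.6,0,0],[-0.5,-3.6,0,0],[-0.1,-3.2,0,0],[0,0,0,0],[0,0,0,0],[0,0,0,0],[0,0,0,0],[0,0,0,0],[0,0,0,0]]]'
python3 - <<'E'
from h import *
go((.548,.082,.1),-np.pi/2)
E
```

```text
clock: 15.2
tcp_pos: [0.6029, -0.3472, 0.1538]
orientation: [1.0, 0.0, -0.001, -0.0]
force: [0.1, 0.2, 0.3]
finger_gap: 0.996
finger_force: 0.0
clock: 16.03
tcp_pos: [0.5627, -0.058, 0.2134]
orientation: [1.0, 0.0, 0.0, -0.0]
force: [0.1, -0.0, 0.1]
finger_gap: 1.003
finger_force: 0.0
clock: 16.87
tcp_pos: [0.5473, 0.0792, 0.2132]
orientation: [1.0, -0.001, -0.0, 0.0]
force: [0.3, 0.3, 0.2]
finger_gap: 1.002
finger_force: 0.0
cur [0.5473 0.0792 0.2132] yaw_y -90.1 shift cm [ 0.07 -0.28 11.32] turn -0.1 clk 16.9 q6 1.67
```

```bash
python3 -m creep '[[[0.1,-0.3,2.5,0],[0,0,2.5,0],[0,0,2.5,0],[0,0,2.5,0],[0,0,1.3,0],[0,0,0,0],[0,0,0,0],[0,0,0,0],[0,0,0,0],[0,0,0,0]]]'
python3 -m creep '[[[0,0,0,0],[0,0,0,0],[0,0,0,0],[0,0,0,0],[0,0,0,0],[0,0,0,0],[0,0,0,0],[0,0,0,0],[0,0,0,0],[0,0,0,0]]]' -1 40
python3 -m creep '[[[0,0,-0.5,0],[0,0,-1,0],[0,0,-2,0],[0,0,-2,0],[0,0,-2,0],[-0.3,3.3,0,0],[-0.3,3.3,0,0],[-0.3,3.3,0,0],[-0.3,3.3,0,0],[-0.3,3.3,0,0]]]'
python3 -m creep '[[[-0.3,3.3,0,0],[-0.3,3.3,0,0],[-0.3,3.3,0,0],[-0.3,3.3,0,0],[-0.3,3.3,0,0],[-0.3,3.3,0,0],[-0.3,3.3,0,0],[-0.5,3.3,0,0],[0,0,0,0],[0,0,0,0]]]'
python3 - <<'E'
from h import *
go((.507,-.347,.041),-np.pi/2)
E
```

```text
clock: 17.7
tcp_pos: [0.5497, 0.0836, 0.1022]
orientation: [1.0, 0.0, 0.002, -0.0]
force: [0.6, 0.1, 0.1]
finger_gap: 1.0
finger_force: 0.0
clock: 18.53
tcp_pos: [0.5486, 0.0833, 0.1011]
orientation: [1.0, 0.0, 0.0, 0.0]
force: [-1.1, -1.3, 6.5]
finger_gap: 0.564
finger_force: 41.6
clock: 19.37
tcp_pos: [0.5327, -0.0827, 0.1756]
orientation: [1.0, 0.001, -0.0, -0.0]
force: [0.6, -0.2, -0.9]
finger_gap: 0.568
finger_force: 41.8
clock: 20.2
tcp_pos: [0.5068, -0.347, 0.1751]
orientation: [1.0, -0.001, -0.0, -0.0]
force: [-0.1, 0.3, -0.8]
finger_gap: 0.565
finger_force: 42.0
cur [ 0.5068 -0.347   0.1751] yaw_y -90.1 shift cm [3.000e-02 1.000e-02 1.341e+01] turn -0.1 clk 20.2 q6 0.93
```

```bash
python3 -m creep '[[[0,0,2,0],[0,0,2.5,0],[0,0,2.5,0],[0,0,2.5,0],[0,0,1.5,0],[0,0,1,0],[0,0,0.7,0],[0,0,0.2,0],[0,0,0.2,0],[0,0,0,0]]]'
python3 -m creep '[[[0,0,0.1,0],[0,0,0.1,0],[0,0,0,0],[0,0,0,0],[0,0,0,0],[0,0,0,0],[0,0,0,0],[0,0,0,0],[0,0,0,0],[0,0,0,0]]]'
python3 -m creep '[[[0,0,0,0],[0,0,0,0],[0,0,0,0],[0,0,0,0],[0,0,0,0],[0,0,0,0],[0,0,-2,0],[0,0,-3,0],[0,0,-3,0],[0,0,-3,0]]]' 1
python3 -m creep '[[[0,0,-3,0],[0,0,-3,0],[0,-3.5,0,0],[0,-3.5,0,0],[0,-3.5,0,0],[0,-3.5,0,0],[0,0,0,0],[0,0,0,0],[0,0,0,0],[0,0,0,0]]]'
python3 - <<'E'
from h import *
go((.593,-.025,.2),-np.pi/2)
for n in("scene","side"):
    cv2.imwrite(f"pics/{n}1.png",read_camera(n)[:,:,::-1])
E
```

```text
clock: 21.03
tcp_pos: [0.5082, -0.3458, 0.0452]
orientation: [1.0, 0.0, 0.001, 0.0]
force: [-0.2, 0.4, -2.6]
finger_gap: 0.567
finger_force: 42.0
clock: 21.87
tcp_pos: [0.5081, -0.3461, 0.0431]
orientation: [1.0, 0.0, 0.001, 0.001]
force: [0.1, -1.2, 5.5]
finger_gap: 0.564
finger_force: 42.8
clock: 22.7
tcp_pos: [0.5069, -0.3452, 0.1529]
orientation: [1.0, 0.0, -0.001, -0.0]
force: [-0.4, -0.8, 0.7]
finger_gap: 1.0
finger_force: 0.0
clock: 23.53
tcp_pos: [0.5074, -0.2065, 0.2123]
orientation: [1.0, 0.0, 0.0, 0.0]
force: [-0.4, -0.0, 0.3]
finger_gap: 0.996
finger_force: 0.0
cur [ 0.5074 -0.2065  0.2123] yaw_y -90.0 shift cm [  8.56 -18.15   1.22] turn 0.0 clk 23.5 q6 1.14
```

View pics/scene1.png

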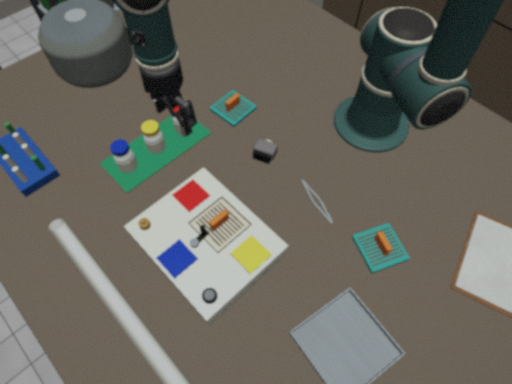

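All three jars stand on the mat (scene lids at 122,147, 151,128 and 178,113), and the pads are now unobstructed. I'll re-measure the pads, grip and knob from these clean images.

```bash
python3 - <<'E'
from h import *
I={n:cv2.imread(f"pics/{n}1.png")[:,:,::-1].copy() for n in("scene","side")}
inf={n:camera_info(n) for n in I}
g={"red":(.549,-.127,.062),"blue":(.673,-.022,.062),"yellow":(.548,.082,.062)}
for c in g:
    for n in I:
        u=proj(inf[n],g[c]); b=[x for x in blobs(mask(I[n],c,90),100) if np.hypot(*(x[1]-u))<12]
        for x in b:
            ys,xs=np.nonzero(x[3]); q=np.array([plane(inf[n],(a,d),.062)[:2] for a,d in zip(xs,ys)])
            (ce,wh,an)=cv2.minAreaRect((q*1000).astype(np.float32)); print(c,n,np.round(ce,1),np.round(wh,1),round(an,1),"mean",(q.mean(0)*1000).round(1))
def dark(n):
    u=proj(inf[n],(.594,-.025,.09)).round().astype(int); im=cv2.cvtColor(I[n],cv2.COLOR_RGB2GRAY)
    x0,y0=u-20; cv2.imwrite(f"pics/k_{n}.png",cv2.resize(I[n][y0:y0+40,x0:x0+40],None,fx=10,fy=10,interpolation=cv2.INTER_CUBIC)[:,:,::-1]); print(n,x0,y0)
dark("scene");dark("side")
a=np.hstack([cv2.imread("pics/k_scene.png"),cv2.imread("pics/k_side.png")]);cv2.imwrite("pics/k.png",a)
E
```

```text
red scene [ 549.3 -129.8] [63.2 64.1] 0.8 mean [ 550.1 -129.5]
red side [ 549.1 -125.6] [65.2 65.7] 0.8 mean [ 548.7 -124.8]
blue scene [673.9 -23.6] [63.1 63.3] 0.6 mean [674.2 -23.2]
blue side [672.3 -19.7] [65.1 64. ] 0.8 mean [672.4 -19.3]
yellow scene [547.8  79.9] [63.1 63.4] 0.3 mean [547.9  80.6]
yellow side [547.5  83.7] [65.8 66.6] 0.6 mean [547.   84.4]
scene 183 210
side 184 155
```

View pics/k.png

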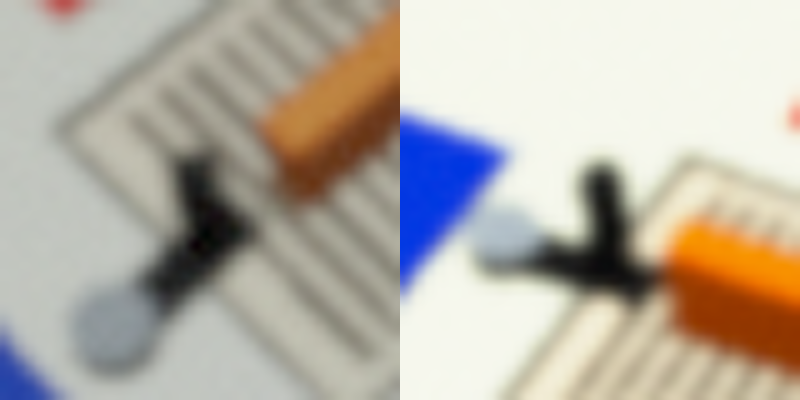

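The crops show the knob's top at scene (202.5,226) and side (204,172), and its base at scene (204.5,232) and side (204.5,181). The pivot is at scene (194.5,242.5) and side (195,178.5).

```bash
python3 - <<'E'
from h import *
a,b=camera_info("scene"),camera_info("side")
k=tri(a,(202.3,226.2),b,(204,172.2)); print("top",k,"base scene",plane(a,(204.3,232.3),.067),"base side",plane(b,(204.6,181),.067))
print("pivot",tri(a,(194.5,242.5),b,(195,178.5)))
go((.5935,-.025,.073),-np.pi/2)
E
python3 -m creep '[[[1.4,-3,0,0],[1.4,-3,0,0],[1.4,-3,0,0],[1.4,-3,0,0],[1.4,-3,0,0],[1.6,-3.1,0,0],[0,0,0,0],[0,0,2,0],[0,0,2,0],[0,0,2,0]]]' 0 20
python3 - <<'E'
from h import *
go((.5935,-.025,.073),-np.pi/2)
i=camera_info("wrist"); im=read_camera("wrist"); cv2.imwrite("pics/w2.png",im[:,:,::-1])
for z,n in((.1015,"knobtop"),):print(n,proj(i,(.5935,-.025,z)))
print([ (ce,a,plane(i,ce,.09).round(4)) for a,ce,bb,m in blobs(mask(im,"orange",110),300)])
E
```

```text
top (array([ 0.59258946, -0.02608811,  0.10035889]), np.float64(0.003135522346235958)) base scene [ 0.59050452 -0.02801418  0.067     ] base side [ 0.59486449 -0.02483357  0.067     ]
pivot (array([ 0.62240566, -0.02390489,  0.06484264]), np.float64(0.001017686445393431))
cur [ 0.5074 -0.2067  0.2122] yaw_y -90.0 shift cm [  8.6  -18.18  13.92] turn -0.0 clk 23.6 q6 1.14
clock: 24.47
tcp_pos: [0.594, -0.0254, 0.1519]
orientation: [1.0, 0.0, 0.001, 0.0]
force: [0.2, 0.2, -0.3]
finger_gap: 0.499
finger_force: 0.0
cur [ 0.594  -0.0254  0.1519] yaw_y -90.0 shift cm [-0.06 -0.05  7.89] turn 0.0 clk 24.5 q6 1.49
knobtop [259.0104483 213.6982324]
[(array([420.9,  82.9]), np.int32(1048), array([ 0.6791, -0.1288,  0.09  ])), (array([256.5, 253.7]), np.int32(1258), array([ 0.556 , -0.0232,  0.09  ]))]
```

View pics/w2.png

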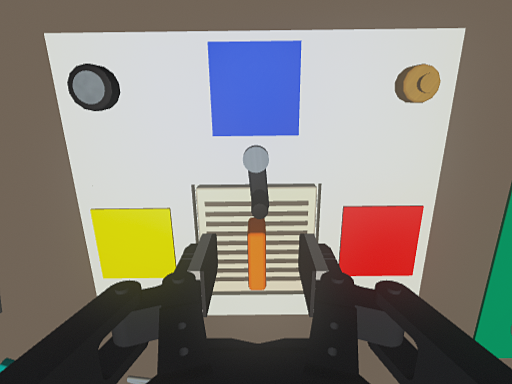

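The wrist view shows the knob's top at (260,211), within 3 px of the prediction (259,214). I'll descend and grip the knob lightly.

```bash
python3 -m creep '[[[0,0,2.5,0],[0,0,2.5,0],[0,0,1.5,0],[0,0,0.7,0],[0,0,0.6,0],[0,0,0,0],[0,0,0,0],[0,0,0,0],[0,0,0,0],[0,0,0,0]]]' 0 20
python3 -m creep '[[[0,0,0,0],[0,0,0,0],[0,0,0,0],[0,0,0,0],[0,0,0,0],[0,0,0,0],[0,0,0,0],[0,0,0,0],[0,0,0,0],[0,0,0,0]]]' -1 20
python3 - <<'E'
from h import *
import math
go((.5935,-.025,.073),-np.pi/2)
P=np.array([.6225,-.0235])
th0=math.asin((-.0255+.0235)/.03)
pr=P+.03*np.array([-math.cos(th0),math.sin(th0)])
for t in np.arange(th0+.15,1.5,.15):
    p=P+.03*np.array([-math.cos(t),math.sin(t)]); print(round(t,2),((p-pr)*[100,-100]).round(2)); pr=p
E
```

```text
clock: 25.35
tcp_pos: [0.5941, -0.0246, 0.0755]
orientation: [1.0, 0.0, 0.001, 0.0]
force: [-0.6, 0.6, 0.9]
finger_gap: 0.501
finger_force: 0.0
clock: 26.18
tcp_pos: [0.5933, -0.0246, 0.0746]
orientation: [1.0, 0.0, 0.0, 0.0]
force: [-3.1, -0.8, 5.0]
finger_gap: 0.13
finger_force: 21.4
cur [ 0.5933 -0.0246  0.0746] yaw_y -90.0 shift cm [0.02 0.04 0.16] turn 0.0 clk 26.2 q6 1.49
0.08 [ 0.   -0.45]
0.23 [ 0.07 -0.44]
0.38 [ 0.14 -0.43]
0.53 [ 0.2 -0.4]
0.68 [ 0.26 -0.37]
0.83 [ 0.31 -0.33]
0.98 [ 0.35 -0.28]
1.13 [ 0.39 -0.22]
1.28 [ 0.42 -0.16]
1.43 [ 0.44 -0.09]
```

Gripped (gap 0.13 is about 11 mm). I'll swing the knob towards -y along the arc, turning the tool with the tab.

```bash
python3 -m creep '[[[0.02,0.37,0,-7],[0.02,0.37,0,-7],[0.02,0.37,0,-7],[0.02,0.37,0,-7],[0.02,0.37,0,-7],[0.02,0.37,0,-7],[0,0,0,0],[0,0,0,0],[0,0,0,0],[0,0,0,0]]]'
python3 - <<'E'
from h import *
p=np.array([.6225,-.0237]);s=telemetry.observe();d=s["tcp_pos"][:2]-p;print(np.linalg.norm(d),np.degrees(np.arctan2(d[1],d[0])));go(s["tcp_pos"])
E
python3 -m creep '[[[0.02,0.37,0,-7],[0.02,0.37,0,-7],[0.02,0.37,0,-7],[0.02,0.37,0,-7],[0.02,0.37,0,-7],[0.02,0.37,0,-7],[0,0,0,0],[0,0,0,0],[0,0,0,0],[0,0,0,0]]]'
python3 - <<'E'
from h import *
p=np.array([.6225,-.0237]);s=telemetry.observe();d=s["tcp_pos"][:2]-p;print(np.linalg.norm(d),np.degrees(np.arctan2(d[1],d[0])));go(s["tcp_pos"])
E
```

```text
clock: 27.02
tcp_pos: [0.6016, -0.045, 0.0746]
orientation: [0.934, 0.358, 0.001, 0.0]
force: [1.1, -1.3, 1.7]
finger_gap: 0.128
finger_force: 21.3
0.02988948534995273 -134.4659034880757
cur [ 0.6016 -0.045   0.0746] yaw_y -48.1 shift cm [0. 0. 0.]  clk 27.0 q6 0.72
clock: 27.85
tcp_pos: [0.6211, -0.0548, 0.0747]
orientation: [0.744, 0.668, 0.001, 0.001]
force: [6.8, -0.9, 1.2]
finger_gap: 0.136
finger_force: 21.2
0.031158702341561016 -92.6149725467963
cur [ 0.6211 -0.0548  0.0747] yaw_y -6.1 shift cm [0. 0. 0.]  clk 27.9 q6 -0.02
```

```bash
python3 -m creep '[[[0,0,0,0],[0,0,0,0],[0,0,0,0],[0,0,0,0],[0,0,0,0],[0,0,0,0],[0,0,-2,0],[0,0,-3,0],[0,0,-3,0],[0,0,0,0]]]' 0
python3 -m creep '[[[0,0,0,7],[0,0,0,7],[0,0,0,7],[0,0,0,7],[0,0,0,7],[0,0,0,7],[0,0,0,7],[0,0,0,7],[0,0,0,7],[0,0,0,7]]]' 
python3 -m creep '[[[0,0,0,7],[0,0,0,6.9],[-2.4,-1,0,0],[-2.4,-1,0,0],[-2.4,-1,0,0],[0,0,0,0],[0,0,0,0],[0,0,0,0],[0,0,0,0],[0,0,0,0]]]' 
python3 - <<'E'
from h import *
go((.5485,-.023,.073),-np.pi/2)
i=camera_info("wrist"); im=read_camera("wrist"); cv2.imwrite("pics/w3.png",im[:,:,::-1])
for a,ce,bb,m in blobs(mask(im,"orange",110),300): print(ce,a,plane(i,ce,.085).round(4),cv2.minAreaRect(np.argwhere(m)[:,::-1].astype(np.float32)))
print("exp",proj(i,(.5485,-.023,.085)))
E
```

```text
clock: 28.68
tcp_pos: [0.6246, -0.0554, 0.1616]
orientation: [0.743, 0.669, 0.004, 0.004]
force: [1.5, -0.2, 1.1]
finger_gap: 0.499
finger_force: 0.0
clock: 29.52
tcp_pos: [0.6201, -0.0549, 0.1541]
orientation: [0.993, 0.119, -0.0, -0.0]
force: [0.2, -0.3, 1.5]
finger_gap: 0.499
finger_force: 0.0
clock: 30.35
tcp_pos: [0.5492, -0.0254, 0.1546]
orientation: [1.0, 0.001, 0.0, 0.0]
force: [0.1, -0.0, 0.1]
finger_gap: 0.498
finger_force: 0.0
cur [ 0.5492 -0.0254  0.1546] yaw_y -89.9 shift cm [-0.08 -0.24  8.16] turn 0.1 clk 30.4 q6 1.48
[429.3  14.3] 1057 [ 0.6753 -0.1312  0.085 ] ((428.0, 17.0), (34.0, 44.0), 90.0)
[256.4 200.3] 1317 [ 0.5518 -0.0231  0.085 ] ((256.5, 200.5), (71.0, 19.0), 90.0)
exp [256.25109452 204.42607893]
```

View pics/w3.png

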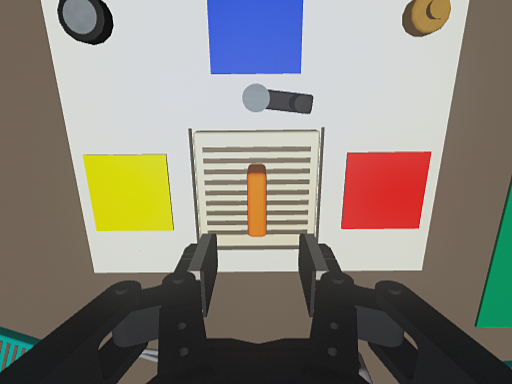

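The tab is clear of the filter: pivot at (256,97), knob at (303,102). The orange bar at (257,200) is centred between the fingers, so I'll grip and lift it.

```bash
python3 -m creep '[[[0,-0.24,2.5,0],[0,0,2.5,0],[0,0,2,0],[0,0,0.9,0],[0,0,0.7,0],[0,0,0,0],[0,0,0,0],[0,0,0,0],[0,0,0,0],[0,0,0,0]]]' 0 60
python3 -m creep '[[[0,0,0,0],[0,0,0,0],[0,0,0,0],[0,0,0,0],[0,0,0,0],[0,0,0,0],[0,0,0,0],[0,0,0,0],[0,0,0,0],[0,0,0,0]]]' -1 60
python3 -m creep '[[[0,0,-0.3,0],[0,0,-0.5,0],[0,0,-0.5,0],[0,0,-1,0],[0,0,-2,0],[0,0,-2,0],[0,0,-1.7,0],[0,0,0,0],[0,0,0,0],[0,0,0,0]]]'
python3 - <<'E'
from h import *
go((.523,.347,.019),-np.pi/2)
E
```

```text
clock: 31.23
tcp_pos: [0.5491, -0.0228, 0.0696]
orientation: [1.0, 0.001, 0.001, 0.0]
force: [-0.7, 0.1, 0.4]
finger_gap: 0.502
finger_force: 0.0
clock: 32.07
tcp_pos: [0.5487, -0.0227, 0.069]
orientation: [1.0, 0.001, 0.001, 0.0]
force: [-1.1, 0.5, 4.7]
finger_gap: 0.154
finger_force: 60.6
clock: 32.9
tcp_pos: [0.5475, -0.0226, 0.1476]
orientation: [1.0, 0.001, -0.0, -0.0]
force: [-0.8, 0.1, -0.6]
finger_gap: 0.155
finger_force: 59.9
cur [ 0.5475 -0.0226  0.1476] yaw_y -89.9 shift cm [ -2.35 -36.96  12.87] turn 0.1 clk 32.9 q6 1.48
```

```bash
python3 -m creep '[[[-0.2,-2.8,0,0],[-0.2,-2.8,0,0],[-0.2,-2.8,0,0],[-0.2,-2.8,0,0],[-0.2,-2.8,0,0],[-0.2,-2.8,0,0],[-0.2,-2.8,0,0],[-0.2,-2.8,0,0],[-0.2,-2.8,0,0],[-0.2,-2.8,0,0]]]'
python3 -m creep '[[[-0.1,-3,0,0],[-0.1,-3,0,0],[-0.1,-3,0,0],[0,0,0,0],[0,0,0,0],[0,0,0,0],[0,0,0,0],[0,0,0,0],[0,0,0,0],[0,0,0,0]]]'
python3 - <<'E'
from h import *
go((.523,.347,.025),-np.pi/2)
cv2.imwrite("pics/s2.png",read_camera("scene")[:,:,::-1])
E
```

```text
clock: 33.73
tcp_pos: [0.5258, 0.2581, 0.1461]
orientation: [1.0, 0.001, -0.002, 0.001]
force: [0.8, -1.0, -1.3]
finger_gap: 0.154
finger_force: 59.8
clock: 34.57
tcp_pos: [0.5245, 0.3464, 0.1484]
orientation: [1.0, 0.001, 0.0, 0.0]
force: [0.4, 0.8, -0.4]
finger_gap: 0.152
finger_force: 59.8
cur [0.5245 0.3464 0.1484] yaw_y -89.9 shift cm [-0.15 -0.06 12.34] turn 0.1 clk 34.6 q6 2.11
```

View pics/s2.png

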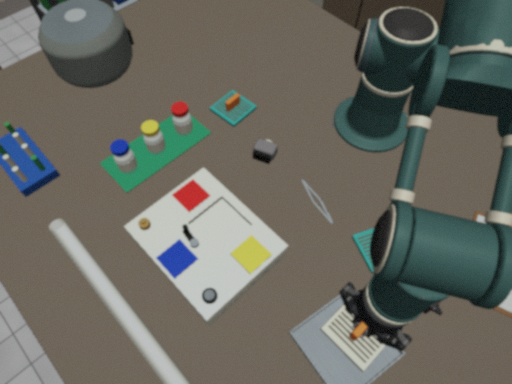

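The filter is held over the tray at scene (357,330), the jars still stand on the mat, and the tab is turned aside. I'll lower it now.

```bash
python3 -m creep '[[[-0.15,0,2,0],[0,0,2.5,0],[0,0,2.5,0],[0,0,2,0],[0,0,1.5,0],[0,0,0.8,0],[0,0,0.4,0],[0,0,0.2,0],[0,0,0,0],[0,0,0,0]]]'
python3 -m creep '[[[0,0,0.1,0],[0,0,0.1,0],[0,0,0.1,0],[0,0,0.1,0],[0,0,0,0],[0,0,0,0],[0,0,0,0],[0,0,0,0],[0,0,0,0],[0,0,0,0]]]'
```

```text
clock: 35.45
tcp_pos: [0.5237, 0.3478, 0.0306]
orientation: [1.0, 0.001, 0.001, -0.001]
force: [-0.3, -0.9, -1.0]
finger_gap: 0.15
finger_force: 59.9
clock: 36.28
tcp_pos: [0.5228, 0.3473, 0.0253]
orientation: [1.0, 0.001, 0.0, -0.0]
force: [-0.4, 0.3, -1.4]
finger_gap: 0.152
finger_force: 59.9
```

```bash
python3 -m creep '[[[0,0,0.1,0],[0,0,0.1,0],[0,0,0,0],[0,0,0,0],[0,0,0,0],[0,0,0,0],[0,0,0,0],[0,0,0,0],[0,0,0,0],[0,0,0,0]]]'
```

```text
clock: 37.12
tcp_pos: [0.5229, 0.3474, 0.025]
orientation: [1.0, 0.001, 0.0, -0.0]
force: [-3.8, -2.1, 7.9]
finger_gap: 0.153
finger_force: 61.2
```

```bash
python3 -m creep '[[[0,0,0,0],[0,0,0,0],[0,0,0,0],[0,0,0,0],[0,0,0,0],[0,0,0,0],[0,0,-1,0],[0,0,-3,0],[0,0,-4,0],[0,0,-4,0]]]' 0
python3 -m creep '[[[0,0,-4,0],[0,0,-2.5,0],[0,3,0,0],[0,3.5,0,0],[0,3.5,0,0],[0,3.5,0,0],[0,3.5,0,0],[0,3.5,0,0],[0,3.5,0,0],[0,3.5,0,0]]]' 1 40
python3 - <<'E'
from h import *
go((.507,-.347,.043),-np.pi/2)
i=camera_info("scene"); im=read_camera("scene"); cv2.imwrite("pics/s3.png",im[:,:,::-1])
for a,ce,bb,m in blobs(mask(im,"orange",100),80): print("or",ce,a,plane(i,ce,.045).round(4))
j=camera_info("side"); jm=read_camera("side")
for c in("red","yellow","blue"):
    f=lambda inf,im:[ce for a,ce,bb,m in blobs(mask(im,c,100),80) if .33<plane(inf,ce,.09)[0]<.7 and -.42<plane(inf,ce,.09)[1]<-.26]
    A,B=f(i,im),f(j,jm); print(c,A,B,[plane(i,a,.089).round(4) for a in A],[tri(i,a,j,b) for a in A for b in B])
a=cv2.resize(im[270:384,270:430],None,fx=4,fy=4); cv2.imwrite("pics/s3c.png",a[:,:,::-1])
E
```

```text
clock: 37.95
tcp_pos: [0.5216, 0.3466, 0.1437]
orientation: [1.0, 0.001, -0.001, 0.001]
force: [1.6, 0.0, 1.0]
finger_gap: 0.504
finger_force: 0.0
clock: 38.78
tcp_pos: [0.5232, 0.0707, 0.2092]
orientation: [1.0, 0.001, 0.001, -0.0]
force: [0.2, -0.1, -0.3]
finger_gap: 0.997
finger_force: 0.0
cur [0.5232 0.0707 0.2092] yaw_y -89.9 shift cm [-1.75 41.77 16.62] turn 0.1 clk 38.8 q6 1.66
or [474.3 278.5] 344 [0.2253 0.4505 0.045 ]
or [382.9 242.6] 218 [0.3024 0.262  0.045 ]
or [348.6 340.1] 176 [0.5254 0.3471 0.045 ]
red [array([179.2, 108.2])] [array([316.6, 122.6])] [array([ 0.4108, -0.3484,  0.089 ])] [(array([ 0.41123131, -0.34756422,  0.0871204 ]), np.float64(0.003909461650698773))]
yellow [array([149.4, 127. ])] [array([285.2, 112.6])] [array([ 0.5075, -0.3492,  0.089 ])] [(array([ 0.50837315, -0.34724302,  0.08971531]), np.float64(0.002228081767749659))]
blue [array([119. , 146.9])] [array([256.3, 105.2])] [array([ 0.6014, -0.3481,  0.089 ])] [(array([ 0.60167674, -0.34823789,  0.08642428]), np.float64(0.0034148853769116094))]
```

View pics/s3c.png

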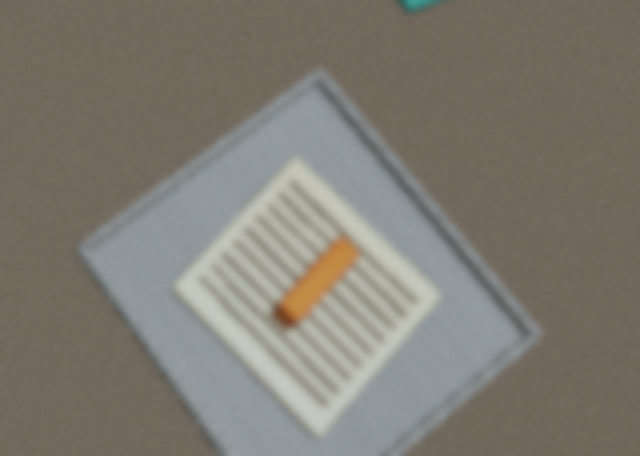

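The filter lies flat and near the middle of the tray, with its grip at crop (315,280), i.e. (0.525,0.347). Now the jars go back, yellow first.

```bash
python3 -m creep '[[[-0.1,3.5,0,0],[-0.1,3.5,0,0],[-0.1,3.5,0,0],[-0.2,3.5,0,0],[-0.2,3.5,0,0],[-0.2,3.5,0,0],[-0.2,3.5,0,0],[-0.2,3.5,0,0],[-0.2,3.5,0,0],[-0.1,3.5,0,0]]]'
python3 -m creep '[[[-0.1,3.5,0,0],[0,3.2,0,0],[0,0,0,0],[0,0,0,0],[0,0,0,0],[0,0,0,0],[0,0,0,0],[0,0,0,0],[0,0,0,0],[0,0,0,0]]]'
python3 - <<'E'
from h import *
go((.5075,-.347,.043),-np.pi/2)
E
```

```text
clock: 39.72
tcp_pos: [0.5084, -0.2787, 0.209]
orientation: [1.0, 0.001, 0.0, -0.0]
force: [0.0, -0.2, -0.8]
finger_gap: 1.001
finger_force: 0.0
clock: 40.55
tcp_pos: [0.5076, -0.3441, 0.2084]
orientation: [1.0, 0.002, 0.0, 0.0]
force: [-0.5, 0.3, -0.9]
finger_gap: 0.998
finger_force: 0.0
cur [ 0.5076 -0.3441  0.2084] yaw_y -89.8 shift cm [-1.000e-02  2.900e-01  1.654e+01] turn 0.2 clk 40.5 q6 0.93
```

```bash
python3 -m creep '[[[0,0.25,2.5,0.2],[0,0,3,0],[0,0,3,0],[0,0,3,0],[0,0,2.5,0],[0,0,1.5,0],[0,0,1,0],[0,0,0,0],[0,0,0,0],[0,0,0,0]]]'
python3 -m creep '[[[0,0,0,0],[0,0,0,0],[0,0,0,0],[0,0,0,0],[0,0,0,0],[0,0,0,0],[0,0,0,0],[0,0,0,0],[0,0,0,0],[0,0,0,0]]]' -1 40
python3 -m creep '[[[0,0,-0.5,0],[0,0,-1,0],[0,0,-2.5,0],[0,0,-3,0],[0,0,-3,0],[0,0,-3,0],[0,0,-1.5,0],[0,0,0,0],[0,0,0,0],[0,0,0,0]]]'
python3 -m creep '[[[0.3,-3.3,0,0],[0.3,-3.3,0,0],[0.3,-3.3,0,0],[0.3,-3.3,0,0],[0.3,-3.3,0,0],[0.3,-3.3,0,0],[0.3,-3.3,0,0],[0.3,-3.3,0,0],[0.3,-3.3,0,0],[0.3,-3.3,0,0]]]'
python3 -m creep '[[[0.3,-3.3,0,0],[0.3,-3.3,0,0],[0.4,-3.3,0,0],[0,0,0,0],[0,0,0,0],[0,0,0,0],[0,0,0,0],[0,0,0,0],[0,0,0,0],[0,0,0,0]]]'
python3 - <<'E'
from h import *
go((.5477,.082,.101),-np.pi/2)
E
```

```text
clock: 41.38
tcp_pos: [0.5085, -0.3481, 0.0449]
orientation: [1.0, -0.001, 0.001, 0.001]
force: [-0.2, 0.9, 0.2]
finger_gap: 0.999
finger_force: 0.0
clock: 42.22
tcp_pos: [0.5082, -0.3477, 0.0447]
orientation: [1.0, -0.001, 0.001, 0.0]
force: [-0.8, 0.9, 5.5]
finger_gap: 0.562
finger_force: 41.7
clock: 43.05
tcp_pos: [0.5063, -0.3465, 0.1866]
orientation: [1.0, -0.001, -0.001, -0.001]
force: [-0.0, 0.1, -2.9]
finger_gap: 0.563
finger_force: 41.9
clock: 43.88
tcp_pos: [0.5358, -0.0156, 0.1854]
orientation: [1.0, -0.001, -0.002, -0.0]
force: [0.6, -0.8, -2.2]
finger_gap: 0.564
finger_force: 42.1
clock: 44.72
tcp_pos: [0.5479, 0.0807, 0.1882]
orientation: [1.0, -0.001, -0.0, 0.0]
force: [0.5, 0.8, -2.4]
finger_gap: 0.563
finger_force: 42.2
cur [0.5479 0.0807 0.1882] yaw_y -90.2 shift cm [-0.02 -0.13  8.72] turn -0.2 clk 44.7 q6 1.67
```

```bash
python3 -m creep '[[[0,-0.13,2,0],[0,0,2,0],[0,0,2,0],[0,0,1.2,0],[0,0,0.7,0],[0,0,0.4,0],[0,0,0,0],[0,0,0,0],[0,0,0,0],[0,0,0,0]]]'
python3 -m creep '[[[0,0,0.1,0],[0,0,0.1,0],[0,0,0.1,0],[0,0,0.1,0],[0,0,0,0],[0,0,0,0],[0,0,0,0],[0,0,0,0],[0,0,0,0],[0,0,0,0]]]'
```

```text
clock: 45.55
tcp_pos: [0.5489, 0.0831, 0.1066]
orientation: [1.0, -0.001, 0.001, -0.0]
force: [-0.5, -0.2, -1.9]
finger_gap: 0.564
finger_force: 42.2
clock: 46.38
tcp_pos: [0.5484, 0.0831, 0.1027]
orientation: [1.0, -0.001, 0.001, -0.0]
force: [-2.6, -0.7, 7.1]
finger_gap: 0.567
finger_force: 43.0
```

Contact felt. I'll release and go for the blue jar at (0.602,-0.3475).

```bash
python3 -m creep '[[[0,0,0,0],[0,0,0,0],[0,0,0,0],[0,0,0,0],[0,0,0,0],[0,0,0,0],[0,0,-2,0],[0,0,-3,0],[0,0,-3,0],[0,0,-2.7,0]]]' 1
python3 -m creep '[[[0.4,3.3,0,0],[0.4,3.3,0,0],[0.4,3.3,0,0],[0.4,3.3,0,0],[0.4,3.3,0,0],[0.4,3.3,0,0],[0.4,3.3,0,0],[0.4,3.3,0,0],[0.4,3.3,0,0],[0.4,3.3,0,0]]]'
python3 -m creep '[[[0.4,3.3,0,0],[0.4,3.3,0,0],[0.5,3.3,0,0],[0,0,0,0],[0,0,0,0],[0,0,0,0],[0,0,0,0],[0,0,0,0],[0,0,0,0],[0,0,0,0]]]'
python3 - <<'E'
from h import *
go((.6025,-.3475,.044),-np.pi/2)
E
```

```text
clock: 47.22
tcp_pos: [0.5478, 0.083, 0.2095]
orientation: [1.0, -0.001, -0.0, 0.0]
force: [-0.5, 0.6, 0.5]
finger_gap: 1.001
finger_force: 0.0
clock: 48.05
tcp_pos: [0.5874, -0.2488, 0.2081]
orientation: [1.0, -0.001, -0.0, -0.0]
force: [-0.3, -0.4, 0.5]
finger_gap: 1.003
finger_force: 0.0
clock: 48.88
tcp_pos: [0.6006, -0.345, 0.2085]
orientation: [1.0, 0.0, 0.0, 0.0]
force: [-0.1, -0.2, 0.4]
finger_gap: 0.995
finger_force: 0.0
cur [ 0.6006 -0.345   0.2085] yaw_y -90.0 shift cm [ 0.19  0.24 16.45] turn 0.0 clk 48.9 q6 1.01
```

```bash
python3 -m creep '[[[0.15,0.2,2.5,0],[0,0,3,0],[0,0,3,0],[0,0,3,0],[0,0,2.5,0],[0,0,1.4,0],[0,0,1,0],[0,0,0,0],[0,0,0,0],[0,0,0,0]]]'
python3 -m creep '[[[0,0,0,0],[0,0,0,0],[0,0,0,0],[0,0,0,0],[0,0,0,0],[0,0,0,0],[0,0,0,0],[0,0,0,0],[0,0,0,0],[0,0,0,0]]]' -1 40
python3 -m creep '[[[0,0,-0.5,0],[0,0,-1,0],[0,0,-2.5,0],[0,0,-3,0],[0,0,-3,0],[0,0,-3,0],[0,0,-1.5,0],[0,0,0,0],[0,0,0,0],[0,0,0,0]]]'
python3 -m creep '[[[0.7,-3.2,0,0],[0.7,-3.2,0,0],[0.7,-3.2,0,0],[0.7,-3.2,0,0],[0.7,-3.2,0,0],[0.7,-3.2,0,0],[0.7,-3.2,0,0],[0.7,-3.2,0,0],[0.7,-3.2,0,0],[0.7,-3.2,0,0]]]'
python3 -m creep '[[[0,0,0,0],[0,0,0,0],[0,0,0,0],[0,0,0,0],[0,0,0,0],[0,0,0,0],[0,0,0,0],[0,0,0,0],[0,0,0,0],[0,0,0,0]]]'
python3 - <<'E'
from h import *
go((.673,-.0215,.102),-np.pi/2)
E
```

```text
clock: 49.72
tcp_pos: [0.6034, -0.3489, 0.0465]
orientation: [1.0, -0.0, 0.002, 0.001]
force: [1.1, -1.1, -0.1]
finger_gap: 1.001
finger_force: 0.0
clock: 50.55
tcp_pos: [0.6027, -0.3485, 0.0459]
orientation: [1.0, -0.001, 0.001, 0.0]
force: [-1.7, 1.3, 5.9]
finger_gap: 0.563
finger_force: 41.7
clock: 51.38
tcp_pos: [0.6008, -0.3475, 0.1875]
orientation: [1.0, -0.001, -0.001, -0.001]
force: [0.2, -0.2, -1.2]
finger_gap: 0.564
finger_force: 41.7
clock: 52.22
tcp_pos: [0.6705, -0.0264, 0.1859]
orientation: [1.0, -0.001, -0.003, -0.0]
force: [0.6, -0.1, -1.4]
finger_gap: 0.567
finger_force: 41.8
clock: 53.05
tcp_pos: [0.6723, -0.0284, 0.1895]
orientation: [1.0, -0.001, 0.0, 0.0]
force: [0.2, 0.4, -1.4]
finger_gap: 0.563
finger_force: 41.9
cur [ 0.6723 -0.0284  0.1895] yaw_y -90.1 shift cm [ 0.07 -0.69  8.75] turn -0.1 clk 53.0 q6 1.49
```

```bash
python3 -m creep '[[[0.1,-0.65,1,0],[0,0,2,0],[0,0,2,0],[0,0,1.8,0],[0,0,0.9,0],[0,0,0.5,0],[0,0,0,0],[0,0,0,0],[0,0,0,0],[0,0,0,0]]]'
python3 -m creep '[[[0,0,0.1,0],[0,0,0.1,0],[0,0,0.1,0],[0,0,0.1,0],[0,0,0.1,0],[0,0,0,0],[0,0,0,0],[0,0,0,0],[0,0,0,0],[0,0,0,0]]]'
```

```text
clock: 53.88
tcp_pos: [0.6745, -0.0217, 0.109]
orientation: [1.0, -0.001, 0.001, 0.0]
force: [0.3, -0.2, -1.7]
finger_gap: 0.564
finger_force: 41.9
clock: 54.72
tcp_pos: [0.6738, -0.0217, 0.104]
orientation: [1.0, -0.001, 0.001, 0.0]
force: [-2.4, 0.5, 5.5]
finger_gap: 0.563
finger_force: 42.6
```

```bash
python3 -m creep '[[[0,0,0,0],[0,0,0,0],[0,0,0,0],[0,0,0,0],[0,0,0,0],[0,0,0,0],[0,0,-2,0],[0,0,-3,0],[0,0,-3,0],[0,0,-2.7,0]]]' 1
python3 -m creep '[[[-2.2,2.7,0,0],[-2.2,2.7,0,0],[-2.2,2.7,0,0],[-2.2,2.7,0,0],[-2.2,2.7,0,0],[-2.2,2.7,0,0],[-2.2,2.7,0,0],[-2.2,2.7,0,0],[-2.2,2.7,0,0],[-2.2,2.7,0,0]]]'
python3 -m creep '[[[-2,2.7,0,0],[-2,2.7,0,0],[0,0,0,0],[0,0,0,0],[0,0,0,0],[0,0,0,0],[0,0,0,0],[0,0,0,0],[0,0,0,0],[0,0,0,0]]]'
python3 - <<'E'
from h import *
go((.4125,-.347,.044),-np.pi/2)
E
```

```text
clock: 55.55
tcp_pos: [0.6732, -0.0217, 0.2105]
orientation: [1.0, -0.001, -0.0, -0.0]
force: [1.1, -0.2, -0.1]
finger_gap: 0.999
finger_force: 0.0
clock: 56.38
tcp_pos: [0.4517, -0.2924, 0.2094]
orientation: [1.0, -0.0, 0.0, 0.0]
force: [0.2, -0.4, 0.1]
finger_gap: 0.998
finger_force: 0.0
clock: 57.22
tcp_pos: [0.4133, -0.3448, 0.2093]
orientation: [1.0, 0.0, -0.0, -0.0]
force: [0.5, 0.1, -0.8]
finger_gap: 1.0
finger_force: 0.0
cur [ 0.4133 -0.3448  0.2093] yaw_y -90.0 shift cm [-0.08  0.22 16.53] turn 0.0 clk 57.2 q6 0.83
```

```bash
python3 -m creep '[[[-0.05,0.2,2.5,0],[0,0,3,0],[0,0,3,0],[0,0,3,0],[0,0,2.5,0],[0,0,1.5,0],[0,0,1,0],[0,0,0,0],[0,0,0,0],[0,0,0,0]]]'
python3 -m creep '[[[0,0,0,0],[0,0,0,0],[0,0,0,0],[0,0,0,0],[0,0,0,0],[0,0,0,0],[0,0,0,0],[0,0,0,0],[0,0,0,0],[0,0,0,0]]]' -1 40
python3 -m creep '[[[0,0,-0.5,0],[0,0,-1,0],[0,0,-2.5,0],[0,0,-3,0],[0,0,-3,0],[0,0,-3,0],[0,0,-1.5,0],[0,0,0,0],[0,0,0,0],[0,0,0,0]]]'
python3 -m creep '[[[1.7,-2.7,0,0],[1.7,-2.7,0,0],[1.7,-2.7,0,0],[1.7,-2.7,0,0],[1.7,-2.7,0,0],[1.7,-2.7,0,0],[1.7,-2.7,0,0],[1.7,-2.7,0,0],[0,0,0,0],[0,0,0,0]]]'
python3 - <<'E'
from h import *
go((.5492,-.1275,.102),-np.pi/2)
E
```

```text
clock: 58.05
tcp_pos: [0.4135, -0.3482, 0.0457]
orientation: [1.0, -0.0, 0.001, 0.001]
force: [-0.2, -0.3, 0.1]
finger_gap: 1.0
finger_force: 0.0
clock: 58.88
tcp_pos: [0.4132, -0.3478, 0.0458]
orientation: [1.0, -0.001, 0.001, 0.001]
force: [-0.4, 1.8, 5.7]
finger_gap: 0.567
finger_force: 40.9
clock: 59.72
tcp_pos: [0.4115, -0.3466, 0.1879]
orientation: [1.0, -0.001, -0.001, -0.001]
force: [-0.5, 0.2, -2.2]
finger_gap: 0.566
finger_force: 42.0
clock: 60.55
tcp_pos: [0.5477, -0.1296, 0.1865]
orientation: [1.0, 0.001, -0.002, -0.001]
force: [-1.0, -0.1, -2.4]
finger_gap: 0.566
finger_force: 42.2
cur [ 0.5477 -0.1296  0.1865] yaw_y -89.9 shift cm [ 0.19 -0.2   8.45] turn 0.1 clk 60.5 q6 1.29
```

```bash
python3 -m creep '[[[0.1,-0.2,1,0],[0,0,2,0],[0,0,2,0],[0,0,1.8,0],[0,0,0.9,0],[0,0,0.5,0],[0,0,0,0],[0,0,0,0],[0,0,0,0],[0,0,0,0]]]'
python3 -m creep '[[[0,0,0.1,0],[0,0,0.1,0],[0,0,0.1,0],[0,0,0.1,0],[0,0,0,0],[0,0,0,0],[0,0,0,0],[0,0,0,0],[0,0,0,0],[0,0,0,0]]]'
```

```text
clock: 61.38
tcp_pos: [0.5506, -0.1299, 0.1086]
orientation: [1.0, -0.001, 0.001, 0.0]
force: [-0.1, -0.3, -1.6]
finger_gap: 0.559
finger_force: 42.2
clock: 62.22
tcp_pos: [0.5501, -0.1295, 0.1038]
orientation: [1.0, -0.001, 0.0, 0.0]
force: [-1.4, 1.0, 5.2]
finger_gap: 0.559
finger_force: 42.8
```

Contact (z force 5.2 N, position within about 2 mm). I'll release, withdraw and check all of it.

```bash
python3 -m creep '[[[0,0,0,0],[0,0,0,0],[0,0,0,0],[0,0,0,0],[0,0,0,0],[0,0,0,0],[0,0,-2,0],[0,0,-3,0],[0,0,-3,0],[0,0,-2.7,0]]]' 1
python3 -m creep '[[[0,2.5,-0.5,0],[0,2.5,-0.5,0],[0,2.5,-0.5,0],[0,2.5,-0.5,0],[0,2.5,0,0],[0,2.5,0,0],[0,0,0,0],[0,0,0,0],[0,0,0,0],[0,0,0,0]]]'
python3 - <<'E'
from h import *
I={n:read_camera(n) for n in("scene","side")}; inf={n:camera_info(n) for n in I}
g={"red":(.5492,-.1275),"blue":(.673,-.0215),"yellow":(.5477,.082)}
for c in g:
    r={}
    for n in I:
        u=proj(inf[n],(*g[c],.147)); r[n]=min(blobs(mask(I[n],c,100),100),key=lambda x:np.hypot(*(x[1]-u)))[1]
    print(c,tri(inf["scene"],r["scene"],inf["side"],r["side"]))
im=np.hstack([cv2.resize(I["scene"][150:384,110:420],(460,347)),cv2.resize(I["side"][110:384,70:300],(340,405))[:347]])
cv2.imwrite("pics/end.png",im[:,:,::-1])
E
```

```text
clock: 63.05
tcp_pos: [0.5496, -0.1295, 0.2116]
orientation: [1.0, -0.001, -0.0, 0.0]
force: [1.5, -0.1, 0.0]
finger_gap: 0.999
finger_force: 0.0
clock: 63.88
tcp_pos: [0.5494, -0.2785, 0.23]
orientation: [1.0, -0.0, -0.0, -0.0]
force: [1.0, 0.2, 0.0]
finger_gap: 0.998
finger_force: 0.0
red (array([ 0.54929378, -0.12837634,  0.14489267]), np.float64(0.005909617704587335))
blue (array([ 0.67315541, -0.02028553,  0.14467309]), np.float64(0.0022906053238800363))
yellow (array([0.54899264, 0.08448446, 0.14579028]), np.float64(0.0015253019532855353))
```

View pics/end.png

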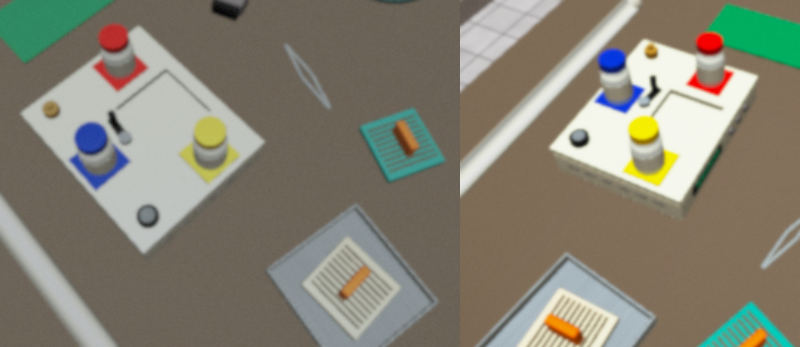

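The jars stand upright on their own pads (left view: red 117,55, blue 95,148, yellow 210,143), each within 3 mm of its pad centre. The filter lies in the tray at (352,285), and the tab is turned aside at (117,127).

```bash
python3 -c "
from workcell import ctrl
print(ctrl.job_done())"
```

```text
the job is handed in; nothing more can be done
None
```

The job is handed in at about 64 s of the 152 s allowed: the filter lies flat near the tray's centre, the tab is turned aside about 1.5 rad, and all three jars stand on their own pads within about 3 mm by the cameras; the interface returned no verdict.

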